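Close the coffee bar's canisters with their own lids

ROBOT

A 6-joint arm with a two-finger parallel gripper is mounted at the origin on the work surface. World frame = base frame: x ahead of the robot, y to its left, z up, the work surface at z = 0. Lengths are in mm, angles in rad, forces in N, time in s.
With the tool pointing down it reaches from about 275 to 750 mm from the base axis. Payload 10.2 kg.
Tool frame: the origin (TCP) lies midway between the tips of the shut fingers; the grasp point (between the pads) lies 19 mm behind it (robot.hold_point_z is the distance from the TCP to the grasp point, in mm); z points along the fingers, y is the direction in which the jaws open and shut (so a half turn about z gives the same grasp; the last joint's range is limited). The gripper opens to 88 mm and grips with 3 to 60 N. Pads are 18 mm wide; open, the fingers measure 123 mm over their backs; the gripper's body (75 mm by 187 mm) begins 45 mm behind the grasp point.
Start: joints at [0.939, 0.313, 1.498, -0, 1.331, -0.223], TCP at [208.705, 481.74, 238.72] pointing down, gripper open.
Joint ranges: [-2.94, 2.94], [-0.97, 2.17], [0.19, 2.56], [-1.23, 4.37], [0.02, 3.11], [-2.88, 2.88]. Speed limits (rad/s): [2.39, 2.39, 3.01, 3.14, 3.14, 3.14].

INTERFACE

Orientations are given as [roll, pitch, yaw] about the fixed x, y, z axes, in that order (R = Rz(yaw) Ry(pitch) Rx(roll)).
In Python, from cell import robot, optics gives the robot as it stands.
- The arm moves only by the tool send_rows, never from a script. Its arguments are lists of equal length, an entry for each row: "claw": the finger opening in cm, from 0 to 8.81; "delta_pos": the shift along the tool's x, y, z in cm, a list of three; "yaw": the turn about the tool's z in rad. In form: {"claw": [claw, ...], "delta_pos": [[tx, ty, tz], ...], "yaw": [yaw, ...]}. A call has 1 to 5 rows; each row is the pose to reach, as a shift and turn from the pose commanded when the call began, along the tool's axes at that moment; what a row does not reach only later rows make up. A row lasts 1/10 s, in which the tool goes at most 50 mm and 8.59 degrees, less where a joint would pass 70% of its speed; a pose out of reach is approached as far as the arm can. A call with a gripper value outside its range is refused whole. The fingers move at their own pace and stop on an object; "force" is the grip in N (left out, the last holds). Time passes only in rows, so rows that repeat a pose let the fingers close. It gives the time, the measured TCP pose, the force and the opening at its end, in the units of the state.
- robot.observe(): the state, without advancing time (a new reading comes with each control period).
- optics.get_image(name): name is "side" or "top"; returns a dict with "image" (480x640x3 uint8, blue, green, red), "z_map" (480x640 float32, mm along the optical axis (not along the pixel's ray), 0 where there is no reading), "mtx" (3x3 intrinsics, pixels), "xyz" and "attitude" of the camera in the world. Camera axes: x right, y down, z forward; pixel columns grow to the right and rows downward; lengths in mm; the calibration is good to about 2 mm. A picture is of the moment at which its call begins.
- robot.finish_job(): hands the job in, once; it reports no verdict.
Trained networks look in a picture, given as the dict that the camera call returned (one of the last four; its "shot" number tells which), for a name from the list of things; names that differ only in an ending like _2 or _b are one class to them, and where a whole thing is asked for, a point or a joint stands for the part that bears it (a point fixed in the world has none). Each returns a list of dicts, best first, with "conf" (0 to 1); they miss things now and then, are a little off and sometimes report something else, mostly with a low value. They report only what shows in the picture. A call takes as long as a camera call.
- optics.search_frame(name, picture): "position" ([row, column] in pixels, amid what is visible of it).
- optics.masks_of(name, picture): "mask" (480x640 bool, what is visible of it) and "position" ([row, column] in pixels, amid what is visible of it).
The state is a dict: "t": time; "qpos": joint angles; "qd": joint speeds; "effort": joint torques, N m; "tcp_pos": TCP position; "eef_rot": TCP orientation; "contact_force": force on the tool from outside, world axes, zero at the start; "ft_torque": the same for the moment, N m; "finger_gap": finger opening in mm.
Only numpy, scipy, OpenCV 4.12 (cv2) and the standard library are available. Lean on these libraries where they do the work, as an engineer would, in place of code of your own. Each camera call takes 0.05 s, during which the arm holds its last target.

TASK

Two washed canisters stand open on the coffee bar, and their lids lie beside them among other barista things. Put each lid on the canister it belongs to (blue on blue, terracotta on terracotta), so that it sits flat and fully home on the rim, with both canisters left standing upright on the table.

Things in the scene. Friction and masses are not known exactly. Their poses are not given: they have to be found in the camera images.
- lid_blue: The larger round stoneware lid, blue, flat on the table, knob up, about 220 g. From below: tapered plug 12 mm high (72 mm diameter at the bottom, 88 at the top); flange disc 114 mm diameter, 7 mm thick; wooden upright round knob, 26 mm diameter, 32 mm high (19 to 51 mm above the origin), to grip from above. Origin: centre of the plug's underside; z up the axis; yaw is of no matter.
- canister_blue: The larger open round stoneware canister, blue, empty, loose on the table, about 650 g. 95 mm high, 110 mm outside and 100 mm mouth diameter (6 mm play round its lid's plug). Origin: centre of the underside; z up the axis. Its lid is fully on when the flange rests on the rim: lid origin 83 mm above this origin.
- lid_terracotta: The smaller round stoneware lid, terracotta (orange-brown), flat on the table, knob up, about 130 g. From below: tapered plug 12 mm high (50 mm diameter at the bottom, 62 at the top); flange disc 88 mm diameter, 7 mm thick; wooden upright round knob, 26 mm diameter, 32 mm high (19 to 51 mm above the origin), to grip from above. Origin: centre of the plug's underside; z up the axis; yaw is of no matter.
- canister_terracotta: The smaller open round stoneware canister, terracotta (orange-brown), empty, loose on the table, about 450 g. 78 mm high, 84 mm outside and 74 mm mouth diameter (6 mm play round its lid's plug). Origin: centre of the underside; z up the axis. Its lid is fully on when the flange rests on the rim: lid origin 66 mm above this origin.

How it is judged (in metres and radians):
At the end, for the whole second after the job is handed in: Each lid rests released on the canister of its own colour: axes within 12 mm, height within 5 mm of fully seated, tilt under 0.12 rad; both canisters upright (under 0.12 rad) with origins under 10 mm above the table; all at rest (under 0.03 m/s) (horizontal distance between lid_blue and canister_blue below 0.012 m and z of lid_blue in the frame of canister_blue between 0.078 and 0.088 m and angle between each of lid_blue, canister_blue, lid_terracotta, canister_terracotta's own z axis and vertical below 0.12 rad and height (world z) of each of canister_blue, canister_terracotta below 0.01 m and linear speed of each of lid_blue, canister_blue, lid_terracotta, canister_terracotta below 0.03 m/s and horizontal distance between lid_terracotta and canister_terracotta below 0.012 m and z of lid_terracotta in the frame of canister_terracotta between 0.061 and 0.071 m); the robot touches nothing.
It also fails if it takes over 64 s, if anything falls off the work surface, if the arm or the gripper's body presses on something with over 40 N, if the wrist force passes 120 N, or if a joint passes its speed limit or range.

## Working session

There is one attempt and no reset: what is moved stays moved. The work goes in short steps, Python scripts to look and compute and a tool call to move; the robot and the scene stay as the last step left them, time stands still between calls to the robot, and variables do not carry over. Pictures are saved under pics/ and viewed, and the job is handed in when it is done.

Besides the shell and the picture viewer there is one more tool, called after "Request:" by a JSON object that holds its "api" and its "payload". send_rows: Moves the arm, as the interface text tells. Its arguments: {"type":"object","properties":{"claw":{"type":"array"},"delta_pos":{"type":"array"},"yaw":{"type":"array"},"force":{"type":"number"}},"required":["claw","delta_pos","yaw"]}

```bash
ls; mkdir -p pics
python3 - <<'E'
from cell import robot, optics
import cv2, pickle
print(robot.observe())
for n in ("top","side"):
    p=optics.get_image(n)
    cv2.imwrite(f"pics/{n}0.png",p["image"])
    print(n,p["mtx"],p["xyz"],p["attitude"],p["shot"])
    d={k:v for k,v in p.items()}
    for name in ("lid_blue","canister_blue","lid_terracotta","canister_terracotta"):
        r=optics.masks_of(name,p)
        print(name,[(round(q["conf"],2),q["position"],int(q["mask"].sum())) for q in r][:3])
        d[name]=r
    pickle.dump(d,open(f"{n}0.pkl","wb"))
print(robot.observe()["t"])
E
```

```text
pics
{'t': 0.0, 'qpos': array([ 9.38622553e-01,  3.13456913e-01,  1.49846251e+00, -2.35120118e-05,
        1.33098364e+00, -2.23389343e-01]), 'qd': array([ 0.00197358,  0.0004585 , -0.000109  ,  0.0006852 ,  0.00121082,
       -0.0002717 ]), 'effort': array([ 1.51438966e-03, -4.02200782e+01, -2.52276689e+01,  6.95688464e-02,
        3.51251545e-02, -1.00453419e-04]), 'tcp_pos': array([208.54184786, 481.52732727, 238.14795762]), 'eef_rot': array([-3.14030974e+00, -2.68039311e-04,  2.73281365e+00]), 'contact_force': array([0.29013737, 0.38926999, 0.32210269]), 'ft_torque': array([-0.01268133, -0.00274037, -0.09651524]), 'finger_gap': 88.14474504371556}
top [[475.5925679    0.         317.95103613]
 [  0.         475.5925679  245.15822377]
 [  0.           0.           1.        ]] [ 473.27057541    4.31668666 1067.41515177] [-3.08689912  0.00680276 -1.57025327] 1
lid_blue [(0.74, [198.2, 356.4], 2017)]
canister_blue [(0.79, [202.0, 277.5], 2404)]
lid_terracotta [(0.89, [281.5, 462.0], 1210)]
canister_terracotta [(0.78, [275.6, 179.9], 1448)]
side [[447.25243628   0.         325.24482035]
 [  0.         447.25243628 233.66565177]
 [  0.           0.           1.        ]] [ 453.47315539 -554.52430816  612.35852097] [-2.35671832  0.01714264 -0.18696152] 2
lid_blue [(0.85, [272.9, 385.7], 2712), (0.38, [146.1, 257.7], 1671)]
canister_blue [(0.94, [195.3, 347.5], 3679)]
lid_terracotta [(0.98, [421.2, 300.9], 3434)]
canister_terracotta [(0.77, [147.3, 258.6], 1612)]
0.5
```

View pics/top0.png

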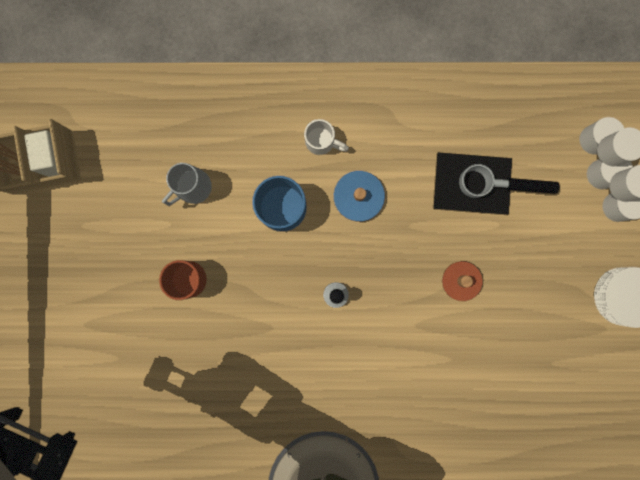

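View pics/side0.png

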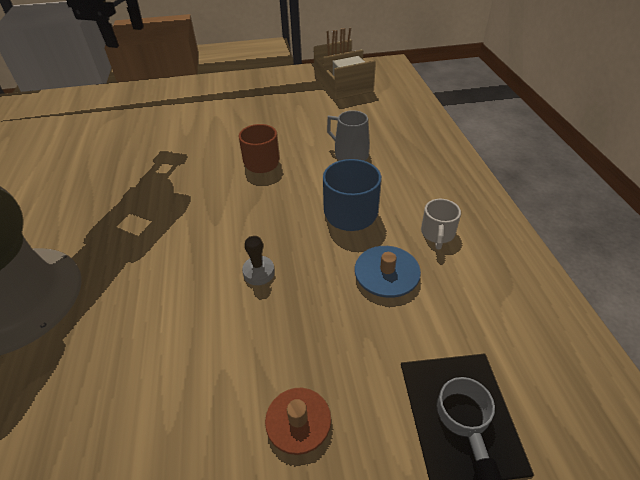

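The top picture shows blue lid at about (row 196, col 359), blue canister (203, 280), terracotta lid (281, 462) and terracotta canister (280, 182). The network's positions agree. Next I fit these in 3D.

```bash
cat > h.py <<'E'
import numpy as np, cv2
from scipy.spatial.transform import Rotation as R
from scipy.optimize import least_squares
NAMES=("lid_blue","canister_blue","lid_terracotta","canister_terracotta")
GEO=dict(lid_blue=(19,57),canister_blue=(95,55),lid_terracotta=(19,44),canister_terracotta=(78,42))
def cloud(p):
    v,u=np.mgrid[:480,:640]; z=p["z_map"]; K=p["mtx"]
    c=np.stack([(u-K[0,2])/K[0,0]*z,(v-K[1,2])/K[1,1]*z,z],-1)
    w=c@R.from_euler("xyz",p["attitude"]).as_matrix().T+p["xyz"]
    w[z<=0]=np.nan
    return w
def outer(P,r):
    # robust circle of known radius on the boundary of a disc/ring point set (hull)
    h=cv2.convexHull(P[:,:2].astype(np.float32))[:,0]
    f=least_squares(lambda q:np.hypot(*(h-q[:2]).T)-q[2],[*P[:,:2].mean(0),r],loss="soft_l1",f_scale=1.5)
    return f.x
def fit(p,name,m,z0=None,tol=5):
    W=cloud(p)[m]; z,r=GEO[name]; z=z if z0 is None else z0
    s=W[np.abs(W[:,2]-z)<tol]
    out=dict(n=len(s))
    if len(s)>20:
        out["c"]=outer(s,r).round(1); out["zmed"]=round(float(np.median(s[:,2])),1)
    if name.startswith("lid"):
        k=W[(W[:,2]>z+26)&(W[:,2]<z+40)]
        out["knob"]=(len(k),((k.min(0)+k.max(0))/2).round(1) if len(k) else None, k.mean(0).round(1) if len(k) else None, np.ptp(k,axis=0).round(1) if len(k) else None)
    return out
E
python3 - <<'E'
import pickle
from h import *
for n in ("top","side"):
    p=pickle.load(open(f"{n}0.pkl","rb"))
    W=cloud(p); print(n,"table",np.nanmedian(W[300:340,300:400,2]) if n=="top" else np.nanmedian(W[300:350,300:350,2]))
    for k in NAMES:
        print(k,fit(p,k,p[k][0]["mask"]), "z pct",np.nanpercentile(W[p[k][0]["mask"]][:,2],[2,50,98]).round(1))
E
```

```text
top table -0.2336927100077446
lid_blue {'n': 1846, 'c': array([640.3, -77.6,  56. ]), 'zmed': 18.7, 'knob': (113, array([640.6, -78.2,  50.3]), array([640.4, -77.5,  50.4]), array([24. , 23.9,  9.7]))} z pct [14.4 18.8 51. ]
canister_blue {'n': 411, 'c': array([616.1,  93.5,  54.4]), 'zmed': 93.9} z pct [ 1.4  8.1 96.4]
lid_terracotta {'n': 1042, 'c': array([ 451.4, -303.1,   42.6]), 'zmed': 18.8, 'knob': (116, array([ 451.5, -303. ,   50.6]), array([ 451.7, -303.1,   50.3]), array([23.5, 23.4,  9.4]))} z pct [14.8 19.2 51.9]
canister_terracotta {'n': 272, 'c': array([454.6, 301.3,  40.9]), 'zmed': 77.1} z pct [ 2.2 26.8 79.4]
side table 1.8459724308448813
lid_blue {'n': 2364, 'c': array([642. , -78.6,  56.4]), 'zmed': 20.8, 'knob': (170, array([642.1, -79. ,  50.1]), array([641.2, -80.6,  51.7]), array([25.2, 24.7, 10. ]))} z pct [15.6 21.  52.9]
canister_blue {'n': 587, 'c': array([617.2,  92.9,  55.1]), 'zmed': 95.6} z pct [ 4.7 62.  97.4]
lid_terracotta {'n': 2946, 'c': array([ 453.4, -304.8,   43.3]), 'zmed': 20.8, 'knob': (337, array([ 453.6, -304.5,   50.4]), array([ 453.6, -305.9,   52. ]), array([25. , 25.2, 10.7]))} z pct [18.4 21.  53.4]
canister_terracotta {'n': 309, 'c': array([455.8, 300.3,  41.7]), 'zmed': 78.7} z pct [ 8.9 55.2 80.6]
```

Run:
```python
import pickle
from h import *
A=np.concatenate([cloud(pickle.load(open(f"{n}0.pkl","rb"))).reshape(-1,3) for n in ("top","side")])
A=A[np.isfinite(A).all(1)]
T=dict(lid_blue=(641,-78),canister_blue=(616.6,93.2),lid_terracotta=(452.3,-303.8),canister_terracotta=(455.2,300.8))
for k,(x,y) in T.items():
    d=np.abs(A[:,:2]-[x,y]); r=np.hypot(*d.T)
    for nm,mx,my in(("jaw x",105,50),("jaw y",50,105)):
        s=A[(d[:,0]<mx)&(d[:,1]<my)&(r>63)&(A[:,2]>10)]
        print(k,nm,len(s),s.max(0).round() if len(s) else "", s.min(0).round() if len(s) else "")
# highest things by 100mm grid in work area
for x in range(250,850,100):
    print(x,[int(np.percentile(A[(A[:,0]>x)&(A[:,0]<x+100)&(A[:,1]>y)&(A[:,1]<y+100)][:,2],99.9)) for y in range(-500,500,100)])
```

```text
lid_blue jaw x 87 [746. -34.  47.] [740. -54.  13.]
lid_blue jaw y 0  
canister_blue jaw x 0  
canister_blue jaw y 0  
lid_terracotta jaw x 0  
lid_terracotta jaw y 0  
canister_terracotta jaw x 0  
canister_terracotta jaw y 0  
250 [5, 5, 5, 5, 5, 5, 5, 5, 5, 5]
350 [6, 53, 53, 5, 86, 16, 5, 80, 81, 5]
450 [5, 54, 53, 5, 5, 5, 5, 81, 80, 4]
550 [40, 44, 10, 23, 54, 98, 98, 97, 97, 5]
650 [45, 45, 10, 23, 56, 98, 97, 97, 98, 5]
750 [6, 5, 5, 5, 57, 58, 5, 5, 5, 5]
```

Request:
{"api": "send_rows", "payload": {"claw": [6, 6, 6, 6, 6], "delta_pos": [[-62, -34.2, 0], [-62, -34.2, 0], [-62, -34.2, 0], [-62, -34.2, 0], [-62, -34.2, 0]], "yaw": [1.162, 1.162, 1.162, 1.162, 1.162], "force": 20}}

```text
t: 1.0
tcp_pos: [362.4, 282.2, 238.9]
eef_rot: [3.141, -0.0, 1.977]
contact_force: [0.5, 0.5, 1.2]
finger_gap: 60.0
```

Request:
{"api": "send_rows", "payload": {"claw": [6, 6, 6, 6, 6], "delta_pos": [[-44.1, 11.3, 0], [-44.1, 11.3, 0], [-44.1, 11.3, 0], [-44.1, 11.3, 0], [-44.1, 11.3, 0]], "yaw": [0.41, 0.41, 0.41, 0.41, 0.41]}}

```text
t: 1.5
tcp_pos: [516.4, 84.9, 238.9]
eef_rot: [3.141, -0.0, 1.572]
contact_force: [0.3, 1.1, -0.0]
finger_gap: 60.0
```

```bash
python3 -c "
from cell import robot
s=robot.observe();print(s['tcp_pos'],s['eef_rot'],s['qpos'])"
```

```text
[516.38476144  84.9027864  238.88105631] [ 3.14122141e+00 -6.51146576e-05  1.57231220e+00] [-6.11902293e-02  3.08846235e-01  1.50277123e+00  9.08811601e-05
  1.32960876e+00 -6.27277791e-02]
```

Request:
{"api": "send_rows", "payload": {"claw": [6, 6, 6, 6, 6], "delta_pos": [[-16.3, 12.5, 0], [-16.3, 12.5, 2], [-16.3, 12.5, 5], [-16.3, 12.5, 8], [-16.3, 12.5, 8]], "yaw": [0, 0, 0, 0, 0]}}

```text
t: 2.0
tcp_pos: [641.1, -78.3, 155.9]
eef_rot: [-3.139, -0.0, 1.571]
contact_force: [0.4, -0.1, -0.3]
finger_gap: 60.0
```

Request:
{"api": "send_rows", "payload": {"claw": [6, 6, 6, 6, 6], "delta_pos": [[0, 0, 5], [0, 0, 9], [0, 0, 12], [0, 0, 13.5], [0, 0, 13.5]], "yaw": [0, 0, 0, 0, 0]}}

```text
t: 2.5
tcp_pos: [640.4, -75.8, 22.6]
eef_rot: [-3.14, -0.001, 1.573]
contact_force: [0.8, -0.0, -0.5]
finger_gap: 59.6
```

Request:
{"api": "send_rows", "payload": {"claw": [0, 0, 0, 0, 0], "delta_pos": [[0, 0, 0], [0, 0, 0], [0, 0, 0], [0, 0, 0], [0, 0, 0]], "yaw": [0, 0, 0, 0, 0], "force": 20}}

```text
t: 3.0
tcp_pos: [641.0, -75.9, 24.4]
eef_rot: [3.141, 0.0, 1.573]
contact_force: [-0.4, 0.4, 3.0]
finger_gap: 25.2
```

Request:
{"api": "send_rows", "payload": {"claw": [0, 0, 0, 0, 0], "delta_pos": [[0, 0, -2], [0, 0, -5], [0, 0, -9], [0, 0, -13], [0, 0, -14]], "yaw": [0, 0, 0, 0, 0], "force": 30}}

```text
t: 3.5
tcp_pos: [642.0, -76.2, 168.2]
eef_rot: [3.135, 0.002, 1.573]
contact_force: [-0.2, 0.7, -3.0]
finger_gap: 25.5
```

Request:
{"api": "send_rows", "payload": {"claw": [0, 0, 0, 0, 0], "delta_pos": [[4, -0.6, 0], [8, -1.2, 0], [12, -1.8, 0], [17, -2.4, 0], [17, -2.4, 0]], "yaw": [0, 0, 0, 0, 0]}}

```text
t: 4.0
tcp_pos: [614.7, 99.4, 162.1]
eef_rot: [-3.139, -0.002, 1.578]
contact_force: [-0.2, -0.8, -2.5]
finger_gap: 25.5
```

Run:
```python
from cell import robot, optics
from h import *
s=robot.observe(); print(s["tcp_pos"],s["eef_rot"],s["finger_gap"],s["contact_force"])
for n in ("top","side"):
    p=optics.get_image(n); cv2.imwrite(f"pics/{n}1.png",p["image"])
    W=cloud(p)
    for k in ("lid_blue","canister_blue"):
        for q in optics.masks_of(k,p)[:2]:
            w=W[q["mask"]]; w=w[np.isfinite(w).all(1)]
            print(n,k,round(q["conf"],2),q["position"],np.percentile(w,[2,50,98],axis=0).round(0).tolist())
    np.save(f"{n}1.npy",W)
    # lid flange top expected height
    c=s["tcp_pos"]; z0=c[2]-24.4+19
    d=np.hypot(W[...,0]-c[0],W[...,1]-c[1])
    m=(d<70)&(abs(W[...,2]-z0)<6)
    P=W[m]; print("flange",m.sum(),np.median(P[:,2]),z0,outer(P,57).round(1))
    # plane fit for tilt
    A=np.c_[P[:,:2]-c[:2],np.ones(len(P))]; print("plane",np.linalg.lstsq(A,P[:,2],rcond=None)[0].round(3))
```

```text
[614.68355374  99.38757907 162.14564538] [-3.13865860e+00 -1.54398765e-03  1.57844560e+00] 25.466888048878396 [-0.17904803 -0.78672373 -2.51946512]
top lid_blue 0.54 [205.3, 301.7] [[585.0, 41.0, 153.0], [607.0, 47.0, 156.0], [624.0, 51.0, 160.0]]
top canister_blue 0.71 [211.6, 299.9] [[575.0, 39.0, 3.0], [596.0, 45.0, 84.0], [626.0, 58.0, 153.0]]
flange 127 156.1122320758168 156.74564537897805 [616.4  96.9  56.4]
plane [-9.00000e-03  9.00000e-03  1.56368e+02]
side lid_blue 0.88 [154.6, 353.9] [[565.0, 36.0, 141.0], [613.0, 79.0, 159.0], [669.0, 138.0, 191.0]]
side canister_blue 0.78 [197.1, 349.0] [[565.0, 39.0, 11.0], [613.0, 58.0, 58.0], [666.0, 144.0, 97.0]]
flange 1470 159.06570239403598 156.74564537897805 [616.4  90.4  56.4]
plane [-0.00000e+00  1.80000e-02  1.59245e+02]
```

```bash
cat >> h.py <<'E'
def fixedr(P,r):
    h=cv2.convexHull(P[:,:2].astype(np.float32))[:,0]
    return least_squares(lambda q:np.hypot(*(h-q).T)-r,P[:,:2].mean(0),loss="soft_l1",f_scale=1).x
def edge(W,z,tol,c,rr):
    d=np.hypot(W[...,0]-c[0],W[...,1]-c[1])
    m=(d<rr)&(abs(W[...,2]-z)<tol)
    return W[m]
def ringfit(P,c,r):
    # outermost point per 10deg sector, fixed radius
    P=P[:,:2]; a=np.arctan2(P[:,1]-c[1],P[:,0]-c[0]); d=np.hypot(*(P-c).T)
    e=[]
    for b in range(36):
        i=np.where((a>=-np.pi+b*np.pi/18)&(a<-np.pi+(b+1)*np.pi/18))[0]
        if len(i): 
            j=i[d[i].argmax()]
            if d[j]>r-6: e.append(P[j])
    e=np.array(e)
    f=least_squares(lambda q:np.hypot(*(e-q).T)-r,c,loss="soft_l1",f_scale=1)
    return f.x.round(1),len(e)
E
python3 - <<'E'
from cell import robot, optics
from h import *
p=optics.get_image("side"); cv2.imwrite("pics/side2.png",p["image"])
s=robot.observe(); c=s["tcp_pos"]; print(c,s["eef_rot"])
W=cloud(p)
P=edge(W,c[2]-24.4+21,6,c,66); print("lid",len(P),P[:,2].mean(),ringfit(P,c[:2],56.4),outer(P,56.4))
P=edge(W,97,5,[616.6,93.2],66); print("can",len(P),outer(P,55).round(1),ringfit(P,np.array([616.6,93.2]),54.8))
P=W[(W[...,2]>c[2]-24.4+45)&(W[...,2]<c[2]-24.4+55)&(np.hypot(W[...,0]-c[0],W[...,1]-c[1])<30)]; print("knob",len(P))
E
```

```text
[616.53982952  92.79554887 163.33719167] [-3.14108938e+00  1.06664966e-04  1.57109748e+00]
lid 1480 159.59113364879525 (array([616.9,  89.4]), 29) [616.8969014   89.6765658   56.75659057]
can 352 [617.   92.4  54.8] (array([617.2,  92.5]), 27)
knob 233
```

View pics/side2.png

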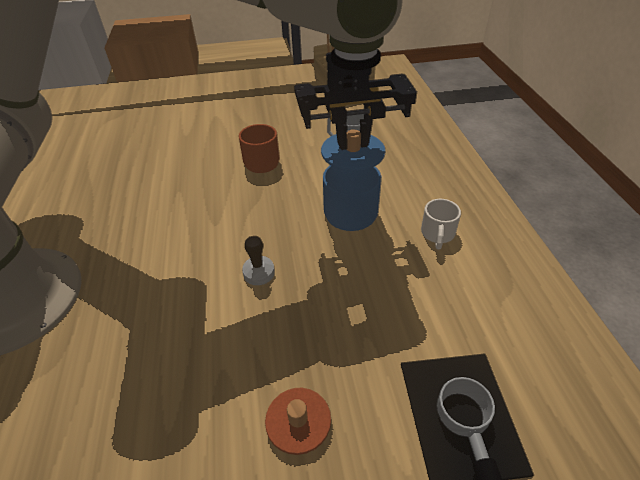

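Request:
{"api": "send_rows", "payload": {"claw": [0, 0, 0, 0, 0], "delta_pos": [[0.3, 0, 0.5], [0.3, 0, 2], [0.3, 0, 3.5], [0.3, 0, 4.8], [0.3, 0, 5.3]], "yaw": [0, 0, 0, 0, 0]}}

```text
t: 4.85
tcp_pos: [615.8, 96.9, 109.0]
eef_rot: [-3.139, -0.0, 1.572]
contact_force: [0.3, -0.8, -2.4]
finger_gap: 25.0
```

Request:
{"api": "send_rows", "payload": {"claw": [0, 0, 0, 0, 0], "delta_pos": [[0, 0, 0.1], [0, 0, 0.2], [0, 0, 0.2], [0, 0, 0.2], [0, 0, 0.2]], "yaw": [0, 0, 0, 0, 0]}}

```text
t: 5.35
tcp_pos: [616.5, 97.1, 109.1]
eef_rot: [3.141, 0.0, 1.573]
contact_force: [0.5, 0.7, -3.1]
finger_gap: 25.1
```

Request:
{"api": "send_rows", "payload": {"claw": [0, 0, 0], "delta_pos": [[-0.1, 0, 0.1], [-0.1, 0, 0.15], [-0.1, 0, 0.15]], "yaw": [0, 0, 0]}}

```text
t: 5.65
tcp_pos: [616.4, 96.0, 107.4]
eef_rot: [3.141, 0.0, 1.573]
contact_force: [-0.2, 0.3, -1.1]
finger_gap: 25.5
```

Run:
```python
from cell import robot, optics
from h import *
p=optics.get_image("side"); cv2.imwrite("pics/side3.png",p["image"])
s=robot.observe(); c=s["tcp_pos"]; print(c,s["eef_rot"],s["contact_force"])
W=cloud(p)
P=edge(W,105,6,c,66); print("lid",len(P),np.median(P[:,2]),ringfit(P,c[:2],56.4),outer(P,56.4))
v=W[185:230,320:385].reshape(-1,3); v=v[(v[:,2]>20)&(v[:,2]<85)&(abs(v[:,0]-616)<60)&(abs(v[:,1]-92)<60)]
f=least_squares(lambda q:np.hypot(v[:,0]-q[0],v[:,1]-q[1])-55,[616,92],loss="soft_l1"); print("can",f.x,len(v))
```

```text
[616.46607536  95.97165973 107.37504914] [3.14133963e+00 1.23771341e-04 1.57270125e+00] [-1.05031521 -0.05758293 -1.55184492]
lid 1394 103.88823862094151 (array([617. ,  92.9]), 30) [617.02808997  93.23205493  57.01961207]
can [617.6501527   94.29383202] 1423
```

Request:
{"api": "send_rows", "payload": {"claw": [3, 4, 5, 5, 5], "delta_pos": [[0, 0, 0], [0, 0, 0], [0, 0, 0], [0, 0, -1], [0, 0, -3]], "yaw": [0, 0, 0, 0, 0]}}

```text
t: 6.2
tcp_pos: [615.8, 96.1, 137.0]
eef_rot: [-3.139, -0.0, 1.573]
contact_force: [0.7, -0.6, -0.3]
finger_gap: 49.7
```

Request:
{"api": "send_rows", "payload": {"claw": [6, 6, 6, 6, 6], "delta_pos": [[0, 0, -5], [0, 0, -9], [-5, -2, -9], [-10, -4, -9], [-15, -6, -9]], "yaw": [0, 0, 0, 0, 0]}}

```text
t: 6.7
tcp_pos: [560.2, -44.6, 228.3]
eef_rot: [3.14, 0.0, 1.574]
contact_force: [0.9, -0.4, -0.5]
finger_gap: 59.9
```

Request:
{"api": "send_rows", "payload": {"claw": [6, 6, 6, 6, 6], "delta_pos": [[-4.6, -1.9, 0], [-9.2, -3.8, 0], [-13.8, -5.7, 0], [-18.4, -7.6, 0], [-23, -9.5, 0]], "yaw": [0, 0, 0, 0, 0]}}

```text
t: 7.2
tcp_pos: [465.4, -275.2, 228.3]
eef_rot: [3.141, 0.001, 1.573]
contact_force: [1.1, 0.4, -0.0]
finger_gap: 60.0
```

Run:
```python
from cell import robot, optics
from h import *
for n in ("top","side"):
    p=optics.get_image(n); cv2.imwrite(f"pics/{n}4.png",p["image"]); W=cloud(p)
    b=2 if n=="side" else 0
    P=edge(W,102+b,4,[616.5,93],64); print(n,"lid b",len(P),np.median(P[:,2])-b,outer(P,57)); 
    A=np.c_[P[:,:2]-[616,93],np.ones(len(P))]; print("plane",np.linalg.lstsq(A,P[:,2],rcond=None)[0].round(3))
    P=edge(W,19+b,4,[452.5,-304],50); print("lid t",len(P),outer(P,44))
print(robot.observe()["tcp_pos"])
```

```text
top lid b 2185 101.47386700411255 [615.76557703  93.65180201  56.50397504]
plane [  0.      0.    101.556]
lid t 757 [ 452.22402014 -302.9918855    42.94046569]
side lid b 1531 101.95488403062154 [617.61981416  93.04740781  56.69331697]
plane [-0.00000e+00  6.00000e-03  1.03949e+02]
lid t 2967 [ 453.40555308 -304.46997987   43.57679365]
[ 464.34167204 -278.15960768  227.89677465]
```

View pics/side4.png

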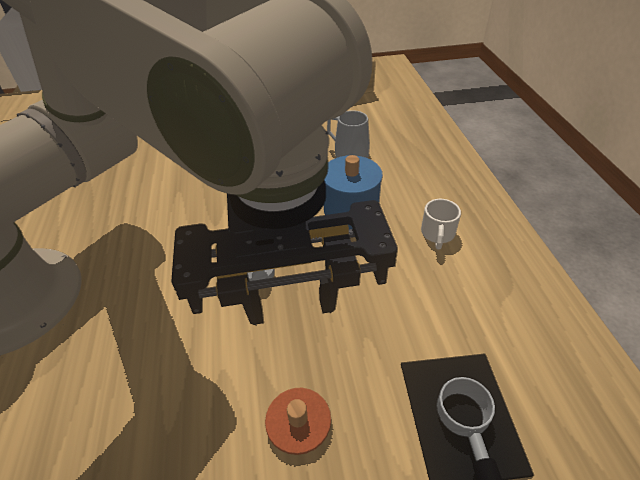

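The blue lid sits flat and centred on its canister at about pixel (185, 352), with its flange top at about 102 mm. The terracotta lid is next.

Request:
{"api": "send_rows", "payload": {"claw": [6, 6, 6, 6, 6], "delta_pos": [[-2.6, -1.2, 2], [-2.6, -1.2, 7], [-2.6, -1.2, 12], [-2.6, -1.2, 15.5], [-2.6, -1.2, 15.5]], "yaw": [0, 0, 0, 0, 0]}}

```text
t: 7.8
tcp_pos: [453.2, -297.6, 69.0]
eef_rot: [-3.136, -0.005, 1.573]
contact_force: [-0.6, 0.4, 0.0]
finger_gap: 60.0
```

Request:
{"api": "send_rows", "payload": {"claw": [6, 6, 6, 6], "delta_pos": [[0, 0, 2], [0, 0, 4], [0, 0, 4.7], [0, 0, 4.7]], "yaw": [0, 0, 0, 0]}}

```text
t: 8.2
tcp_pos: [455.0, -299.7, 26.3]
eef_rot: [3.141, 0.001, 1.573]
contact_force: [-0.6, 0.3, 0.0]
finger_gap: 60.1
```

Request:
{"api": "send_rows", "payload": {"claw": [6, 6, 0, 0, 0], "delta_pos": [[-0.4, -0.2, 0.1], [-0.4, -0.2, 0.1], [-0.4, -0.2, 0.1], [-0.4, -0.2, 0.1], [-0.4, -0.2, 0.1]], "yaw": [0, 0, 0, 0, 0], "force": 20}}

```text
t: 8.7
tcp_pos: [452.6, -303.6, 24.4]
eef_rot: [3.141, 0.0, 1.573]
contact_force: [1.5, -0.5, 0.2]
finger_gap: 38.2
```

Request:
{"api": "send_rows", "payload": {"claw": [0, 0, 0], "delta_pos": [[0, 0, 0], [0, 0, 0], [0, 0, 0]], "yaw": [0, 0, 0], "force": 30}}

```text
t: 9.0
tcp_pos: [452.5, -303.5, 24.3]
eef_rot: [3.142, -0.0, 1.573]
contact_force: [-0.7, 0.9, 0.4]
finger_gap: 25.4
```

Request:
{"api": "send_rows", "payload": {"claw": [0, 0, 0, 0, 0], "delta_pos": [[0, 0, -2], [0, 0, -6], [0, 0, -10], [0, 0, -14], [1, 0, -16]], "yaw": [0, 0, 0, 0, 0]}}

```text
t: 9.5
tcp_pos: [452.9, -294.6, 187.5]
eef_rot: [3.139, 0.003, 1.572]
contact_force: [-0.2, 0.3, -2.0]
finger_gap: 25.0
```

Request:
{"api": "send_rows", "payload": {"claw": [0, 0, 0, 0, 0], "delta_pos": [[3, 0, 0], [7, 0, 0], [11.5, 0, 0], [16, 0, 0], [20.5, 0, 0]], "yaw": [0, 0, 0, 0, 0]}}

```text
t: 10.0
tcp_pos: [451.6, -86.8, 184.1]
eef_rot: [-3.141, -0.0, 1.572]
contact_force: [1.0, -0.2, -1.0]
finger_gap: 25.3
```

Request:
{"api": "send_rows", "payload": {"claw": [0, 0, 0, 0, 0], "delta_pos": [[4.5, 0, 0], [9, 0, 0], [13.5, 0, 0], [18, 0, 0], [22.5, 0, 0]], "yaw": [0, 0, 0, 0, 0]}}

```text
t: 10.5
tcp_pos: [451.1, 138.3, 184.2]
eef_rot: [-3.142, 0.0, 1.573]
contact_force: [0.8, -1.2, -0.6]
finger_gap: 25.6
```

Request:
{"api": "send_rows", "payload": {"claw": [0, 0, 0, 0, 0], "delta_pos": [[4.5, 0, 0], [9, 0.1, 1], [13, 0.2, 2], [15.8, 0.3, 3.5], [16.4, 0.3, 3.5]], "yaw": [0, 0, 0, 0, 0]}}

```text
t: 11.0
tcp_pos: [452.9, 302.4, 147.1]
eef_rot: [-3.138, 0.001, 1.576]
contact_force: [0.0, -0.1, -1.1]
finger_gap: 24.8
```

Request:
{"api": "send_rows", "payload": {"claw": [0, 0, 0], "delta_pos": [[0, 0, 0], [0, 0, 0], [0, 0, 0]], "yaw": [0, 0, 0]}}

```text
t: 11.3
tcp_pos: [454.7, 299.4, 149.9]
eef_rot: [3.141, -0.0, 1.571]
contact_force: [-0.1, 0.1, -0.9]
finger_gap: 25.1
```

Run:
```python
from cell import robot, optics
from h import *
p=optics.get_image("side"); cv2.imwrite("pics/side5.png",p["image"])
s=robot.observe(); c=s["tcp_pos"]; print(c,s["eef_rot"])
W=cloud(p)
P=edge(W,c[2]-24.3+21,6,c,52); print("lid",len(P),np.median(P[:,2]),ringfit(P,c[:2],43.5),outer(P,43.5))
A=np.c_[P[:,:2]-c[:2],np.ones(len(P))]; print("plane",np.linalg.lstsq(A,P[:,2],rcond=None)[0].round(3))
P=edge(W,80,4,[455.5,300.5],50); print("can",len(P),outer(P,42).round(1),ringfit(P,np.array([455.5,300.5]),41.6))
v=W[100:200,200:320].reshape(-1,3); v=v[(v[:,2]>15)&(v[:,2]<70)&(abs(v[:,0]-455)<46)&(abs(v[:,1]-301)<46)]
f=least_squares(lambda q:np.hypot(v[:,0]-q[0],v[:,1]-q[1])-42,[455,301],loss="soft_l1"); print("can wall",f.x,len(v))
```

```text
[454.68339131 299.55711205 149.83099306] [ 3.14078729e+00 -2.07590651e-04  1.57138533e+00]
lid 565 146.67998284198893 (array([455.8, 296.9]), 28) [455.73042866 296.55468734  43.36678883]
plane [1.00000e-03 3.50000e-02 1.47089e+02]
can 241 [456.4 301.   41.8] (array([456.4, 300.6]), 36)
can wall [456.01559771 301.68643894] 1134
```

View pics/side5.png

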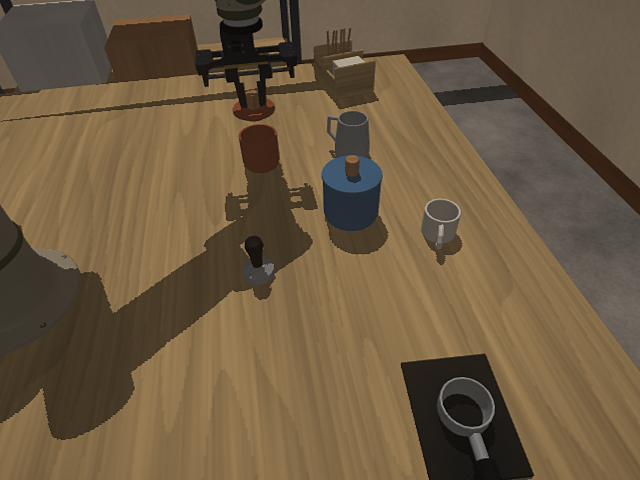

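Request:
{"api": "send_rows", "payload": {"claw": [0, 0, 0, 0, 0], "delta_pos": [[0.4, 0.1, 0.5], [0.4, 0.1, 2], [0.4, 0.1, 3.5], [0.4, 0.1, 5], [0.4, 0.1, 5.5]], "yaw": [0, 0, 0, 0, 0]}}

```text
t: 11.85
tcp_pos: [454.7, 304.1, 92.8]
eef_rot: [-3.139, 0.001, 1.572]
contact_force: [0.3, 0.5, -0.7]
finger_gap: 25.1
```

Request:
{"api": "send_rows", "payload": {"claw": [0, 0, 0, 0], "delta_pos": [[0, 0, 0.1], [0, 0, 0.2], [0, 0, 0.3], [0, 0, 0.3]], "yaw": [0, 0, 0, 0]}}

```text
t: 12.25
tcp_pos: [455.4, 304.5, 91.6]
eef_rot: [3.141, -0.0, 1.573]
contact_force: [0.0, -0.2, -0.9]
finger_gap: 25.4
```

Run:
```python
from cell import robot, optics
from h import *
p=optics.get_image("side"); cv2.imwrite("pics/side6.png",p["image"])
s=robot.observe(); c=s["tcp_pos"]; print(c,s["eef_rot"],s["contact_force"])
W=cloud(p)
P=edge(W,c[2]-24.3+21,6,c,52); print("lid",len(P),np.median(P[:,2]),ringfit(P,c[:2],43.5),outer(P,43.5))
v=W[100:200,200:320].reshape(-1,3); v=v[(v[:,2]>15)&(v[:,2]<70)&(abs(v[:,0]-455)<46)&(abs(v[:,1]-301)<46)]
f=least_squares(lambda q:np.hypot(v[:,0]-q[0],v[:,1]-q[1])-42,[455,301],loss="soft_l1"); print("can wall",f.x,len(v))
```

```text
[455.43494755 304.53252956  91.58224406] [ 3.14098517e+00 -2.65315783e-04  1.57274027e+00] [ 0.10127427  0.09113769 -0.54658449]
lid 535 88.33338451978727 (array([456.5, 301.9]), 28) [456.47913731 301.90796594  43.49120179]
can wall [456.25982154 302.87216005] 775
```

Request:
{"api": "send_rows", "payload": {"claw": [0, 0, 0, 0], "delta_pos": [[0, 0, 0.1], [0, 0, 0.1], [0, 0, 0.1], [0, 0, 0.1]], "yaw": [0, 0, 0, 0]}}

```text
t: 12.7
tcp_pos: [455.3, 304.5, 90.3]
eef_rot: [3.141, -0.0, 1.573]
contact_force: [-0.0, -0.2, -1.6]
finger_gap: 25.1
```

Request:
{"api": "send_rows", "payload": {"claw": [3, 4, 5, 5, 5], "delta_pos": [[0, 0, 0], [0, 0, 0], [0, 0, 0], [0, 0, -1], [0, 0, -3]], "yaw": [0, 0, 0, 0, 0]}}

```text
t: 13.2
tcp_pos: [454.7, 304.2, 120.1]
eef_rot: [-3.139, 0.001, 1.573]
contact_force: [0.0, 0.7, 0.6]
finger_gap: 50.1
```

Request:
{"api": "send_rows", "payload": {"claw": [5, 5, 5, 5, 5], "delta_pos": [[0, 0, -4], [0, 0, -8], [0, 0, -12], [-3, -3, -13], [-6, -6, -13]], "yaw": [0, 0, 0, 0, 0]}}

```text
t: 13.7
tcp_pos: [395.3, 244.0, 252.5]
eef_rot: [3.137, -0.001, 1.574]
contact_force: [0.4, 0.3, 0.0]
finger_gap: 49.9
```

Request:
{"api": "send_rows", "payload": {"claw": [5, 5, 5, 5, 5], "delta_pos": [[-4, 0, 0], [-8, 0, 0], [-12, 0, 0], [-15, 0, 0], [-15, 0, 0]], "yaw": [0, 0, 0, 0, 0]}}

```text
t: 14.2
tcp_pos: [395.8, 92.0, 251.1]
eef_rot: [3.14, 0.001, 1.569]
contact_force: [-1.0, -0.1, -0.0]
finger_gap: 50.1
```

Run:
```python
from cell import robot, optics
from h import *
print(robot.observe()["tcp_pos"],robot.observe()["t"])
for n in ("top","side"):
    p=optics.get_image(n); cv2.imwrite(f"pics/{n}7.png",p["image"]); W=cloud(p)
    b=2 if n=="side" else 0
    for nm,z,c,rr,r,rc,h in (("blue",102,[616.5,93],64,56.5,55,95),("terra",85,[456,301.5],50,43.5,42,78)):
        P=edge(W,z+b,5,c,rr); print(n,nm,len(P),np.median(P[:,2])-b if len(P) else "",outer(P,r).round(1) if len(P)>20 else "")
        if len(P)>20:
            A=np.c_[P[:,:2]-c,np.ones(len(P))]; print("  plane",np.linalg.lstsq(A,P[:,2],rcond=None)[0].round(3))
        v=W.reshape(-1,3); v=v[(v[:,2]>15)&(v[:,2]<h-12)&(np.hypot(v[:,0]-c[0],v[:,1]-c[1])<rc+6)]
        if len(v)>100 and n=="side":
            f=least_squares(lambda q:np.hypot(v[:,0]-q[0]-q[2]*v[:,2]/100,v[:,1]-q[1]-q[3]*v[:,2]/100)-rc,[*c,0,0],loss="soft_l1"); print("  can wall, lean/100mm",f.x.round(2),len(v))
```

```text
[395.76595478  91.98824577 251.05999429] 14.2
top blue 2234 101.55259729219165 [615.8  93.8  56.6]
  plane [-1.00000e-03  0.00000e+00  1.01558e+02]
top terra 1233 84.38438712651009 [455.1 303.1  43.4]
  plane [ 1.0000e-03 -1.0000e-03  8.4444e+01]
side blue 1632 101.95036179510205 [617.   92.9  56.7]
  plane [2.00000e-03 8.00000e-03 1.03945e+02]
  can wall, lean/100mm [ 6.1766e+02  9.4410e+01  3.0000e-02 -1.2000e-01] 1484
side terra 634 85.15175220838398 [456.2 302.5  43.8]
  plane [-3.0000e-03  1.7000e-02  8.7127e+01]
  can wall, lean/100mm [ 4.5634e+02  3.0282e+02 -4.7000e-01  2.7000e-01] 726
```

View pics/side7.png

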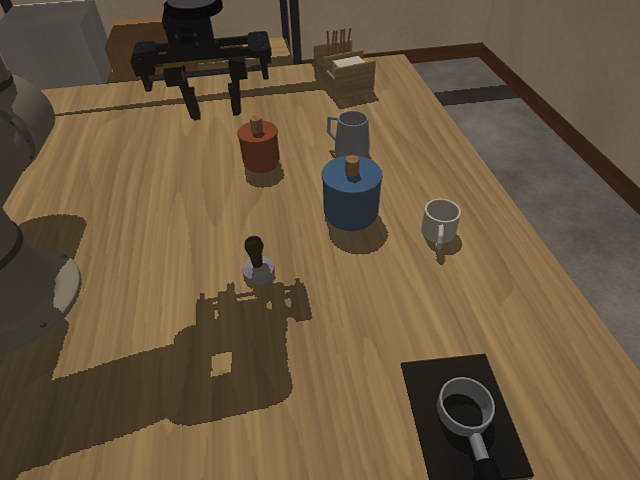

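View pics/top7.png

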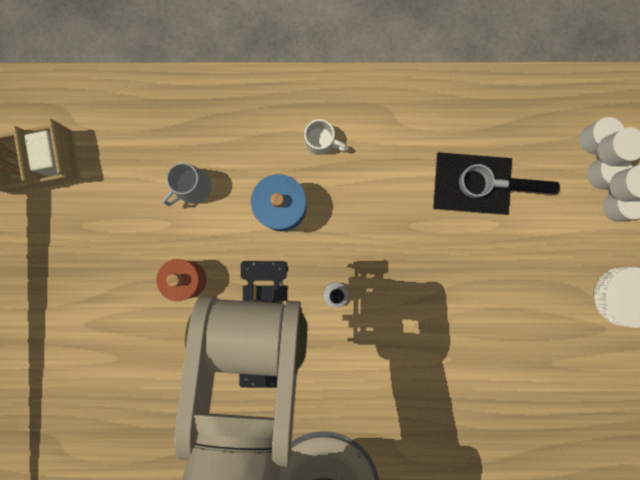

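Both lids are seated flat: the blue one is at about (185, 352) in side and (202, 279) in top, the terracotta one at (140, 258) and (280, 180). The gripper is clear of everything, so I'm handing the job in.

```bash
python3 -c "
from cell import robot
print(robot.finish_job())"
```

```text
the job is handed in; nothing more can be done
None
```

I put both lids on their own canisters and handed the job in at about 14.3 s of the 64 s allowed. `finish_job` gives no verdict, so success is judged only from my own last checks.

| Check (last pictures) | Blue | Terracotta |
|---|---|---|
| Height of the flange top (fully seated) | 101.6–102.0 mm (102) | 84.4–85.2 mm (85) |
| Distance between lid and canister axes (limit 12 mm) | about 1.7 mm | about 0.4 mm |
| Tilt of the lid (limit 0.12 rad) | under 0.01 rad | under 0.02 rad |
| Lean of the canister (limit 0.12 rad) | under 0.01 rad | under 0.01 rad |

- **Forces and clearance:** I saw only about 3 N at the wrist in the readings at the end of each move. The gripper was open and well clear at the end.
- **Camera disagreement:** the side camera reads about 2 mm higher than the top one, which is within its calibration. I subtracted that from the side heights above.
- **Failed checks:** none failed. I did not measure the objects' speed directly.

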